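# Pack the studio brush carrier and shut its keeper bar

## Robot

A 6-joint arm with a two-finger parallel gripper is mounted at the origin on the work surface. World frame = base frame: x ahead of the robot, y to its left, z up, the work surface at z = 0. Lengths are in m, angles in rad, forces in N, time in s.
With the tool pointing down it reaches from about 0.35 to 0.775 m from the base axis. Payload 7.3 kg.
Tool frame: the origin (TCP) lies between the finger pads; the fingertips stand 17 mm ahead of it and the grasp point (between the pads) lies 2 mm behind it; z points along the fingers, y is the line along which they close (so a half turn about z gives the same grasp; the last joint's range is limited). The gripper opens to 92 mm and grips with 3 to 60 N. Pads are 19 mm wide; open, the fingers measure 130 mm over their backs; the gripper's body (75 mm by 190 mm) begins 47 mm behind the grasp point.
Start: joints at [1.06, 0.342, 1.524, -0, 1.275, -0.146], TCP at [0.187, 0.49, 0.244] pointing down, gripper open.
Joint ranges: [-2.53, 2.53], [-0.77, 2.02], [0.04, 2.7], [-1, 4.14], [0.28, 2.66], [-3.11, 3.11]. Speed limits (rad/s): [2.57, 2.57, 3.14, 3.14, 3.14, 3.14].

## Interface

Orientations are given as [roll, pitch, yaw] about the fixed x, y, z axes, in that order (R = Rz(yaw) Ry(pitch) Rx(roll)).
In Python, from cell import robot, optics gives the robot as it stands.
- The arm moves only by the tool play_rows, never from a script. Its argument "rows" is a list of rows, each a list of 7 numbers: the shift along the tool's x, y, z in cm, then the turn, a rotation vector about the tool's x, y, z in rad, then the opening, from 0 (shut) to 1 (fully open). In form: [[tx, ty, tz, wx, wy, wz, grip], ...]. A call has 1 to 20 rows; each row is the pose to reach, as a shift and turn from the pose commanded when the call began, along the tool's axes at that moment; what a row does not reach only later rows make up. A row lasts 1/10 s, in which the tool goes at most 50 mm and 8.59 degrees, less where a joint would pass 70% of its speed; a pose out of reach is approached as far as the arm can. A call with a gripper value outside its range is refused whole. The fingers move at their own pace and stop on an object; "squeeze" is the grip in N (left out, the last holds). Time passes only in rows, so rows that repeat a pose let the fingers close. It gives the time, the measured TCP pose, the force, the opening and the grip force at its end, in the units of the state.
- robot.observe(): the state, without advancing time (a new reading comes with each control period).
- optics.read_camera(name): name is "scene" or "top" or "wrist"; returns (picture, depth): 400x640x3 uint8, red, green, blue; 400x640 float32, m along the optical axis (not along the pixel's ray), 0 where there is no reading.
- optics.camera_model(name): a dict with "fx", "fy", "cx", "cy" (pixels), "origin" and "rotation" of the camera in the world; the wrist camera has in their place "tool_from_camera" (4x4, takes a point from camera to tool coordinates, whose origin is the TCP and whose axes are the flange's). Camera axes: x right, y up, looking along -z (the intrinsics and any distortion apply to the point x, -y, -z); pixel columns grow to the right and rows downward; lengths in m; the calibration is good to about 2 mm. A picture is of the moment at which its call begins: read the wrist's pose just before it. camera_model takes no time and is no camera call.
- robot.hand_in(): hands the job in; it is judged then, once.
The state is a dict: "time": time; "qpos": joint angles; "qvel": joint speeds; "joint_efforts": joint torques, N m; "tool_pos": TCP position; "tool_rot": TCP orientation; "contact_force": force on the tool from outside, world axes, zero at the start; "torque": the same for the moment, N m; "opening": finger opening in m; "grip_force": force on a finger pad.
Only numpy, scipy, OpenCV 4.12 (cv2) and the standard library are available. Lean on these libraries where they do the work, as an engineer would, in place of code of your own. Each camera call takes 0.05 s, during which the arm holds its last target. There are 200 camera calls.

## Task

Pack the brush carrier: lay every brush that is here flat in a lane of its own, its handle in both combs and its bristles out over the blue-striped front edge, and then swing the red keeper bar over and press it down until it snaps shut in its detent. The palette knife goes into the fork clip at the end of the carrier, before or after that: push its handle down past the orange sprung lips until it sits on the floor of both forks, blade out over the same front edge. Leave the other things on the table alone.

Things in the scene. Friction and masses are not known exactly. Their poses are not given: they have to be found in the camera images.
- rack: Brush carrier fixed on the table: pale wooden plate 190 (x) by 310 (y, -180 to +130) by 12 mm, with two dark combs, a red keeper bar and, near its -y end, a fork clip. Origin: underside, midway between and along the combs. Blue stripe along its -x edge, the front; hinge side +x; z up. Hinge posts 62 mm tall at x = +80, y = +/-118 mm; detent housing 66 mm tall at x = 0, y = +134 mm.
- lane1 (a point): Middle of lane 1: where a laid brush's handle centre goes (x = 0, y = -69, z = 36 mm in the carrier; same axes). Lanes 2, 3, 4: y = -23, +23, +69. Handles lie along x in notches of the two combs (x = -50 and +50, 10 mm thick). Notches 22 mm wide, floor 30 mm above the table; pointed teeth up to 52 mm lead the handle in. Between the combs only the 12 mm plate.
- keeper (a joint): Swing of the red keeper bar, rad: 0 = shut, grows as it swings up and over to the carrier's +x, stop at 2.3. A stiff hinge (0.14 N m) keeps it where left. In the last 0.2 rad it is pressed past a sprung ball (5 to 15 N down on the bar), then snaps to 0. Below about 1.8 it is in the way of a gripper over the lanes (swing it back first); from 2.0 it is clear.
- keeper_bar (a point): Middle of the red keeper bar's centre line: round, 12 mm thick, 216 mm long, parallel to the carrier's y, on two 80 mm arms at its ends. At keeper value t it is 80 cos t mm to the -x side of the hinge and 80 sin t mm above it. Shut: over the handles' middles at carrier x = 0, z = 51 mm, 3 mm above them.
- keeper_hinge (a point): Midpoint of the keeper's hinge axis (along the carrier's y): x = +80, y = 0, z = 51 mm in the carrier's frame.
- clip_seat (a point): Where the middle of the knife's handle axis is when seated: carrier x = 0, y = -140, z = 42.5 mm; same axes. Two forks at x = -50 and +50 (12 mm thick; free for fingers between, above the plate): floor 36 mm above the table, fixed aluminium jaw at +y, 74 mm tall; orange sprung lips at -y. Pushed straight down (6 to 20 N in all) the handle spreads the lips, which close over it.
- jaw (a joint): Angle of the orange sprung jaw (both lips are one part), rad: 0 = closed, about 0.1 while a handle passes. It springs back to 0.
- board: Plywood board 270 by 410 mm, 8 mm thick, fixed on the table; origin at its underside near the middle. The brushes and the palette knife start on it, side by side about 85 mm apart.
- brush1_mid (a point): Centre of a varnish brush's flat red handle, half-way up (the brush may be absent). Handle x = -75 to +80, 14 mm wide (y), 12 thick (z), widening to a 27 mm butt from x = +67 on. On the -x side follow a steel ferrule (28 mm wide, x = -70 to -100) and dark bristles (31 wide, to x = -131). z up when flat, centre 6 mm above its support. About 50 g.
- brush1_tip (a point): Middle of the red brush's bristles, 115 mm to the -x side of its handle's centre.
- brush2_mid (a point): Centre of a varnish brush's flat blue handle, half-way up (the brush may be absent). Handle x = -75 to +80, 14 mm wide (y), 12 thick (z), widening to a 27 mm butt from x = +67 on. On the -x side follow a steel ferrule (28 mm wide, x = -70 to -100) and dark bristles (31 wide, to x = -131). z up when flat, centre 6 mm above its support. About 50 g.
- brush2_tip (a point): Middle of the blue brush's bristles, 115 mm to the -x side of its handle's centre.
- brush3_mid (a point): Centre of a varnish brush's flat green handle, half-way up (the brush may be absent). Handle x = -75 to +80, 14 mm wide (y), 12 thick (z), widening to a 27 mm butt from x = +67 on. On the -x side follow a steel ferrule (28 mm wide, x = -70 to -100) and dark bristles (31 wide, to x = -131). z up when flat, centre 6 mm above its support. About 50 g.
- brush3_tip (a point): Middle of the green brush's bristles, 115 mm to the -x side of its handle's centre.
- brush4_mid (a point): Centre of a varnish brush's flat yellow handle, half-way up (the brush may be absent). Handle x = -75 to +80, 14 mm wide (y), 12 thick (z), widening to a 27 mm butt from x = +67 on. On the -x side follow a steel ferrule (28 mm wide, x = -70 to -100) and dark bristles (31 wide, to x = -131). z up when flat, centre 6 mm above its support. About 50 g.
- brush4_tip (a point): Middle of the yellow brush's bristles, 115 mm to the -x side of its handle's centre.
- knife_mid (a point): Centre of the palette knife's round dark wooden handle, 13 mm thick, 150 mm long (along x, -75 to +75 mm), 6.5 mm above what it lies on. On the -x side a steel blade 26 mm wide and 3 mm thick goes on to x = -145 mm, its flat lying 5 mm below the handle's axis. z is up when it lies flat. 60 g.
- knife_tip (a point): A point on the handle's axis line over the palette knife's blade, 115 mm to the -x side of the handle's centre.
- solvent: Amber jar of solvent, 60 mm wide and 130 mm tall; origin at its underside. Not part of the job.
- tape: Roll of yellow tape lying flat, 84 mm wide and 24 mm high; origin at its underside. Not part of the job.
- tube_orange: Orange paint tube, 108 mm long, 20 mm high; origin at its underside. Not part of the job.
- tube_blue: Blue paint tube, 108 mm long, 20 mm high; origin at its underside. Not part of the job.
- paint_tin: Paint tin, 90 mm wide and 100 mm tall; origin at its underside. Not part of the job.
- brush_pot: White pot 84 mm wide, with brushes up to about 200 mm tall; origin at its underside. Not part of the job.
Mind the look-alikes: they are no part of the job. Leave any pink look-alike of the part that bears brush2_mid alone.

How it is judged:
On the way, in this order (a step that is already met when the one before it is completed fails the run):
1. every brush lies in a lane, bristles to the front, while the keeper bar is still open (z of brush1_mid in the frame of rack between 0.031 and 0.042 m and x of brush1_mid in the frame of rack between -0.022 and 0.022 m and x of each of brush1_tip, brush2_tip, brush3_tip, brush4_tip in the frame of rack below -0.08 m and z of brush1_tip in the frame of rack between 0.022 and 0.05 m and ((y of brush1_mid in the frame of rack between -0.079 and -0.059 m and y of brush1_tip in the frame of rack between -0.089 and -0.049 m) or (y of brush1_mid in the frame of rack between -0.033 and -0.013 m and y of brush1_tip in the frame of rack between -0.043 and -0.003 m) or (y of brush1_mid in the frame of rack between 0.013 and 0.033 m and y of brush1_tip in the frame of rack between 0.003 and 0.043 m) or (y of brush1_mid in the frame of rack between 0.059 and 0.079 m and y of brush1_tip in the frame of rack between 0.049 and 0.089 m)) and z of brush2_mid in the frame of rack between 0.031 and 0.042 m and x of brush2_mid in the frame of rack between -0.022 and 0.022 m and z of brush2_tip in the frame of rack between 0.022 and 0.05 m and ((y of brush2_mid in the frame of rack between -0.079 and -0.059 m and y of brush2_tip in the frame of rack between -0.089 and -0.049 m) or (y of brush2_mid in the frame of rack between -0.033 and -0.013 m and y of brush2_tip in the frame of rack between -0.043 and -0.003 m) or (y of brush2_mid in the frame of rack between 0.013 and 0.033 m and y of brush2_tip in the frame of rack between 0.003 and 0.043 m) or (y of brush2_mid in the frame of rack between 0.059 and 0.079 m and y of brush2_tip in the frame of rack between 0.049 and 0.089 m)) and z of brush3_mid in the frame of rack between 0.031 and 0.042 m and x of brush3_mid in the frame of rack between -0.022 and 0.022 m and z of brush3_tip in the frame of rack between 0.022 and 0.05 m and ((y of brush3_mid in the frame of rack between -0.079 and -0.059 m and y of brush3_tip in the frame of rack between -0.089 and -0.049 m) or (y of brush3_mid in the frame of rack between -0.033 and -0.013 m and y of brush3_tip in the frame of rack between -0.043 and -0.003 m) or (y of brush3_mid in the frame of rack between 0.013 and 0.033 m and y of brush3_tip in the frame of rack between 0.003 and 0.043 m) or (y of brush3_mid in the frame of rack between 0.059 and 0.079 m and y of brush3_tip in the frame of rack between 0.049 and 0.089 m)) and z of brush4_mid in the frame of rack between 0.031 and 0.042 m and x of brush4_mid in the frame of rack between -0.022 and 0.022 m and z of brush4_tip in the frame of rack between 0.022 and 0.05 m and ((y of brush4_mid in the frame of rack between -0.079 and -0.059 m and y of brush4_tip in the frame of rack between -0.089 and -0.049 m) or (y of brush4_mid in the frame of rack between -0.033 and -0.013 m and y of brush4_tip in the frame of rack between -0.043 and -0.003 m) or (y of brush4_mid in the frame of rack between 0.013 and 0.033 m and y of brush4_tip in the frame of rack between 0.003 and 0.043 m) or (y of brush4_mid in the frame of rack between 0.059 and 0.079 m and y of brush4_tip in the frame of rack between 0.049 and 0.089 m)) and value of joint keeper above 0.5 rad), for 0.2 s.
2. the keeper bar is snapped shut over the brushes (z of brush1_mid in the frame of rack between 0.031 and 0.042 m and x of brush1_mid in the frame of rack between -0.022 and 0.022 m and x of each of brush1_tip, brush2_tip, brush3_tip, brush4_tip in the frame of rack below -0.08 m and z of brush1_tip in the frame of rack between 0.022 and 0.05 m and ((y of brush1_mid in the frame of rack between -0.079 and -0.059 m and y of brush1_tip in the frame of rack between -0.089 and -0.049 m) or (y of brush1_mid in the frame of rack between -0.033 and -0.013 m and y of brush1_tip in the frame of rack between -0.043 and -0.003 m) or (y of brush1_mid in the frame of rack between 0.013 and 0.033 m and y of brush1_tip in the frame of rack between 0.003 and 0.043 m) or (y of brush1_mid in the frame of rack between 0.059 and 0.079 m and y of brush1_tip in the frame of rack between 0.049 and 0.089 m)) and z of brush2_mid in the frame of rack between 0.031 and 0.042 m and x of brush2_mid in the frame of rack between -0.022 and 0.022 m and z of brush2_tip in the frame of rack between 0.022 and 0.05 m and ((y of brush2_mid in the frame of rack between -0.079 and -0.059 m and y of brush2_tip in the frame of rack between -0.089 and -0.049 m) or (y of brush2_mid in the frame of rack between -0.033 and -0.013 m and y of brush2_tip in the frame of rack between -0.043 and -0.003 m) or (y of brush2_mid in the frame of rack between 0.013 and 0.033 m and y of brush2_tip in the frame of rack between 0.003 and 0.043 m) or (y of brush2_mid in the frame of rack between 0.059 and 0.079 m and y of brush2_tip in the frame of rack between 0.049 and 0.089 m)) and z of brush3_mid in the frame of rack between 0.031 and 0.042 m and x of brush3_mid in the frame of rack between -0.022 and 0.022 m and z of brush3_tip in the frame of rack between 0.022 and 0.05 m and ((y of brush3_mid in the frame of rack between -0.079 and -0.059 m and y of brush3_tip in the frame of rack between -0.089 and -0.049 m) or (y of brush3_mid in the frame of rack between -0.033 and -0.013 m and y of brush3_tip in the frame of rack between -0.043 and -0.003 m) or (y of brush3_mid in the frame of rack between 0.013 and 0.033 m and y of brush3_tip in the frame of rack between 0.003 and 0.043 m) or (y of brush3_mid in the frame of rack between 0.059 and 0.079 m and y of brush3_tip in the frame of rack between 0.049 and 0.089 m)) and z of brush4_mid in the frame of rack between 0.031 and 0.042 m and x of brush4_mid in the frame of rack between -0.022 and 0.022 m and z of brush4_tip in the frame of rack between 0.022 and 0.05 m and ((y of brush4_mid in the frame of rack between -0.079 and -0.059 m and y of brush4_tip in the frame of rack between -0.089 and -0.049 m) or (y of brush4_mid in the frame of rack between -0.033 and -0.013 m and y of brush4_tip in the frame of rack between -0.043 and -0.003 m) or (y of brush4_mid in the frame of rack between 0.013 and 0.033 m and y of brush4_tip in the frame of rack between 0.003 and 0.043 m) or (y of brush4_mid in the frame of rack between 0.059 and 0.079 m and y of brush4_tip in the frame of rack between 0.049 and 0.089 m)) and value of joint keeper below 0.05 rad), for 0.2 s.
At the end, for the whole second after the job is handed in: Each brush lies on the notch floors of a lane (within 10 mm sideways, 22 mm lengthwise), bristles to the front; the knife handle sits in the clip (within 6 mm sideways, 4.5 mm in height, 25 mm lengthwise), blade to the front; the keeper reads below 0.05 rad; all at rest (all of step 2 and z of knife_mid in the frame of rack between 0.038 and 0.047 m and y of knife_mid in the frame of rack between -0.146 and -0.134 m and x of knife_mid in the frame of rack between -0.025 and 0.025 m and x of knife_tip in the frame of rack below -0.08 m and z of knife_tip in the frame of rack between 0.027 and 0.058 m and linear speed of each of knife, brush1, brush2, brush3, brush4 below 0.02 m/s); the robot touches nothing.
It fails at once if a thing that is not part of the job is pushed away (30 mm) (distance of any of solvent, tape, tube_orange, tube_blue, paint_tin, brush_pot from where it was at the start of the episode above 0.03 m).
It fails at once if the solvent jar is tipped (angle between solvent's own z axis and vertical above 0.5 rad).
Of brush1, brush2, brush3, brush4 only 2 to 4 are there at a start; the rules pass over those that are not, and their reading is None.
At some moment in a run one of brush1, brush2, brush3, brush4, knife may be knocked a few centimetres aside while the robot is not near it.
Once in a run the grip may slacken for a moment while it holds something.
It also fails if it takes over 210 s, if anything falls off the work surface, if the arm or the gripper's body presses on something with over 40 N, if the wrist force passes 120 N, or if a joint passes its speed limit or range.

## Working session

There is one attempt and no reset: what is moved stays moved. The work goes in short steps, Python scripts to look and compute and a tool call to move; the robot and the scene stay as the last step left them, time stands still between calls to the robot, and variables do not carry over. Pictures are saved under pics/ and viewed, at most 14 in all, crops included, and the job is handed in when it is done.

Besides the shell and the picture viewer there is one more tool, called after ">>>" by a JSON object that holds its "name" and its "arguments", one argument or row to a line. play_rows: Moves the arm, as the interface text tells. Its arguments: {"type":"object","properties":{"rows":{"type":"array"},"squeeze":{"type":"number"}},"required":["rows"]}

```bash
ls; mkdir -p pics
python3 - <<'E'
from cell import robot, optics
import cv2, numpy as np
print(robot.observe())
for n in ("scene","top"):
    p,d=optics.read_camera(n); cv2.imwrite(f"pics/{n}0.png",p[:,:,::-1]); np.savez(f"{n}0.npz",p=p,d=d)
    print(n,optics.camera_model(n))
print(optics.camera_model("wrist"))
E
```

```text
pics
{'time': 0.0, 'qpos': array([ 1.05999402e+00,  3.42767195e-01,  1.52504493e+00,  2.64046262e-06,
        1.27539673e+00, -1.46020746e-01]), 'qvel': array([ 0.00275047,  0.00084996, -0.0012271 ,  0.00047979, -0.00046815,
        0.00104993]), 'joint_efforts': array([ 1.15997234e-03, -4.31248677e+01, -2.44226342e+01,  7.18008773e-02,
        5.61328093e-02, -1.44677829e-04]), 'tool_pos': array([0.18708591, 0.49011405, 0.24301212]), 'tool_rot': array([-3.13999402e+00, -2.37659030e-04,  2.77681013e+00]), 'contact_force': array([ 0.58488262, -0.91450117, -0.75807263]), 'torque': array([-0.01491734, -0.00138527, -0.0218381 ]), 'grip_force': 0.0, 'opening': 0.09150503075120552}
scene {'fx': 448.8021931291325, 'fy': 448.8021931291325, 'cx': 322.07459895105825, 'cy': 201.57000095751084, 'origin': array([1.33323017, 0.30262141, 0.83678872]), 'rotation': array([ 8.34236844e-01, -1.23001910e-03,  1.93717794e+00])}
top {'fx': 459.1575002088168, 'fy': 459.1575002088168, 'cx': 319.82182162559593, 'cy': 195.659524250491, 'origin': array([ 0.34790521, -0.00717795,  1.30585046]), 'rotation': array([ 0.1184943 ,  0.00479873, -1.57080318])}
{'fx': 315.1740478609426, 'fy': 315.1740478609426, 'cx': 325.3089600516045, 'cy': 194.06990835544104, 'tool_from_camera': array([[-7.47376964e-05,  9.65452042e-01,  2.60580792e-01,
         6.95384584e-02],
       [ 9.99999829e-01,  2.23198614e-04, -5.40139097e-04,
         1.81117947e-04],
       [-5.79639665e-04,  2.60580707e-01, -9.65451894e-01,
        -1.39792165e-01],
       [ 0.00000000e+00,  0.00000000e+00,  0.00000000e+00,
         1.00000000e+00]])}
```

View pics/top0.png

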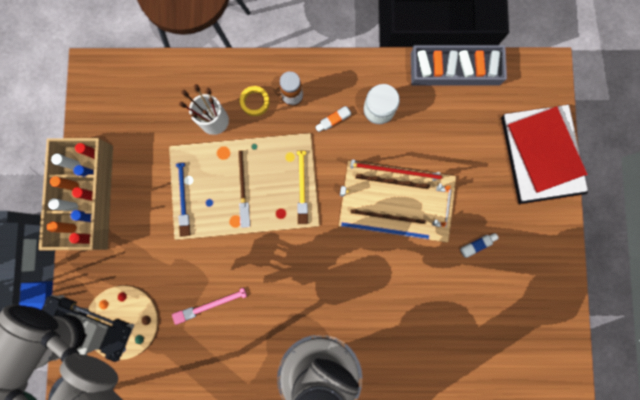

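View pics/scene0.png

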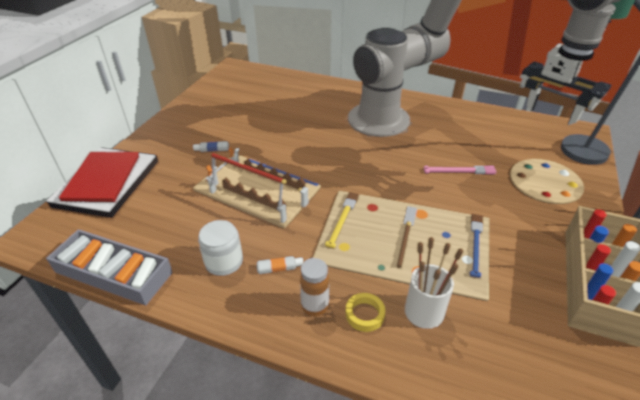

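The top view shows three things on the board: a blue brush at about (183,195), the knife at (243,190) and a yellow brush at (302,187). All have their bristles or blade towards the robot. The carrier is at about (397,200) with its blue stripe on the robot side, and the red bar at (400,172) is near its hinge side.

The look-alike is the pink brush at (210,305), off the board. The one meant is the blue brush on the board at (183,195). There is no red or green brush.

```bash
cat > h.py <<'E'
import numpy as np, cv2
from scipy.spatial.transform import Rotation as R
from cell import robot, optics
def cam(n):
    m=optics.camera_model(n)
    if n=="wrist":
        s=robot.observe(); T=m["tool_from_camera"]; Rt=R.from_euler("xyz",s["tool_rot"]).as_matrix()
        return m, Rt@T[:3,:3], Rt@T[:3,3]+s["tool_pos"]
    return m, R.from_euler("xyz",m["rotation"]).as_matrix(), np.array(m["origin"])
def shoot(n,name):
    c=cam(n); p,d=optics.read_camera(n); cv2.imwrite(f"pics/{name}.png",p[:,:,::-1]); return p,d,c
def ray(c,u,v):
    m,Rm,o=c; u=np.asarray(u,float);v=np.asarray(v,float)
    return np.stack([(u-m["cx"])/m["fx"],-(v-m["cy"])/m["fy"],-np.ones_like(u)],-1)@Rm.T
def onplane(c,u,v,z):
    r=ray(c,u,v); o=c[2]; return o+r*((z-o[2])/r[...,2])[...,None]
def bydepth(c,u,v,d): return c[2]+ray(c,u,v)*np.asarray(d)[...,None]
def proj(c,P):
    m,Rm,o=c; q=(np.atleast_2d(P)-o)@Rm; return np.stack([m["cx"]+m["fx"]*q[:,0]/-q[:,2], m["cy"]-m["fy"]*q[:,1]/-q[:,2]],-1)
def mask(p,h0,h1,smin=110,vmin=60,box=None):
    h=cv2.cvtColor(p,cv2.COLOR_RGB2HSV); m=cv2.inRange(h,(h0,smin,vmin),(h1,255,255))
    if box is not None:
        k=np.zeros_like(m); x0,y0,x1,y1=box; k[y0:y1,x0:x1]=1; m=m*k
    n,l,st,_=cv2.connectedComponentsWithStats(m)
    if n<2: return m
    return (l==1+np.argmax(st[1:,4]))
def axis(c,m,z):
    v,u=np.nonzero(m); P=onplane(c,u,v,z)[:,:2]; me=P.mean(0); w,V=np.linalg.eigh(np.cov((P-me).T)); a=V[:,1]; a=a*np.sign(a[0])
    t=(P-me)@a; return me,np.degrees(np.arctan2(a[1],a[0])),np.percentile(t,[1,99]),len(u)
E
python3 - <<'E'
from h import *
z=np.load("top0.npz"); p,d=z["p"],z["d"]; c=cam("top")
for n,a,box,zz in (("blue",(100,130),(170,150,200,225),.02),("yellow",(22,35),(290,145,315,205),.02),("knife",(3,20,100,0),(238,145,250,208),.02),("stripe",(100,130),(335,210,455,245),.012),("redbar",(170,180),(335,155,460,185),.12),("redbar0",(0,6),(335,155,460,185),.12)):
    m=mask(p,*a,box=box); v,u=np.nonzero(m)
    print(n,axis(c,m,zz) if len(u)<4000 else len(u)); P=bydepth(c,u,v,d[v,u]); print("  depth median",np.median(P,0), u.min(),u.max(),v.min(),v.max())
cv2.imwrite("pics/topcrop.png",cv2.resize(p[130:260,160:480,::-1],None,fx=2.5,fy=2.5,interpolation=cv2.INTER_CUBIC))
E
```

```text
blue (array([0.52671292, 0.39057353]), np.float64(5.69972680741548), array([-0.07566862,  0.06627063]), 180)
  depth median [0.52587321 0.39036383 0.02003906] 177 184 163 214
yellow (array([0.5585752 , 0.05186358]), np.float64(1.4064154040007508), array([-0.07536342,  0.07086903]), 304)
  depth median [0.55716549 0.05221512 0.01928976] 296 305 151 202
knife (array([0.55871078, 0.21933982]), np.float64(4.356702879932108), array([-0.07255787,  0.07253163]), 358)
  depth median [0.55961564 0.21988944 0.01755935] 238 248 150 202
stripe (array([ 0.40405568, -0.18430708]), np.float64(81.60583832523244), array([-0.11591268,  0.11962225]), 230)
  depth median [ 0.40447621 -0.18435101  0.01225137] 342 427 223 237h.py:28: RuntimeWarning: Mean of empty slice.
  v,u=np.nonzero(m); P=onplane(c,u,v,z)[:,:2]; me=P.mean(0); w,V=np.linalg.eigh(np.cov((P-me).T)); a=V[:,1]; a=a*np.sign(a[0])
  ret = um.true_divide(
  avg = a.mean(axis, **keepdims_kw)
h.py:28: RuntimeWarning: Degrees of freedom <= 0 for slice
  v,u=np.nonzero(m); P=onplane(c,u,v,z)[:,:2]; me=P.mean(0); w,V=np.linalg.eigh(np.cov((P-me).T)); a=V[:,1]; a=a*np.sign(a[0])
  c *= np.true_divide(1, fact)
  c *= np.true_divide(1, fact)
Traceback (most recent call last):
  File "h.py", line 29, in axis
    t=(P-me)@a; return me,np.degrees(np.arctan2(a[1],a[0])),np.percentile(t,[1,99]),len(u)
                                                            ~~~~~~~~~~~~~^^^^^^^^^^
IndexError: index -1 is out of bounds for axis 0 with size 0
```

>>> {"name": "play_rows", "arguments": {
  "rows": [
    [-32,-14,-8,0,0,-0.2,1],
    [-32,-14,-8,0,0,-0.2,1],
    [-32,-14,-8,0,0,-0.2,1],
    [-32,-14,-8,0,0,-0.2,1],
    [-32,-14,-8,0,0,-0.2,1],
    [-32,-14,-8,0,0,-0.2,1],
    [-32,-14,-8,0,0,-0.2,1],
    [-32,-14,-8,0,0,-0.2,1],
    [-32,-14,-8,0,0,-0.2,1],
    [-32,-14,-8,0,0,-0.2,1],
    [-32,-14,-8,0,0,-0.2,1],
    [-32,-14,-8,0,0,-0.2,1]
  ]
}}

```text
time: 1.3
tool_pos: [0.4352, 0.2466, 0.3235]
tool_rot: [-3.142, -0.001, 2.979]
contact_force: [-0.1, -0.6, 0.2]
opening: 0.0918
grip_force: 0.0
```

Run:
```python
from h import *
p,d,c=shoot("wrist","w_board"); np.savez("w_board.npz",p=p,d=d)
s=robot.observe(); print(s["time"],s["tool_pos"],s["tool_rot"])
print(proj(c,[[.527,.39,.02],[.559,.052,.02],[.559,.22,.02],[.49,-.2,.05]]))
```

```text
1.35 [0.43533583 0.24651866 0.32358821] [ 3.14158139e+00 -4.47393477e-04  2.97886954e+00]
[[431.35829925 205.50209459]
 [213.55743421 259.03118423]
 [320.99925851 242.69358499]
 [ 22.54485299 251.26956239]]
```

View pics/w_board.png

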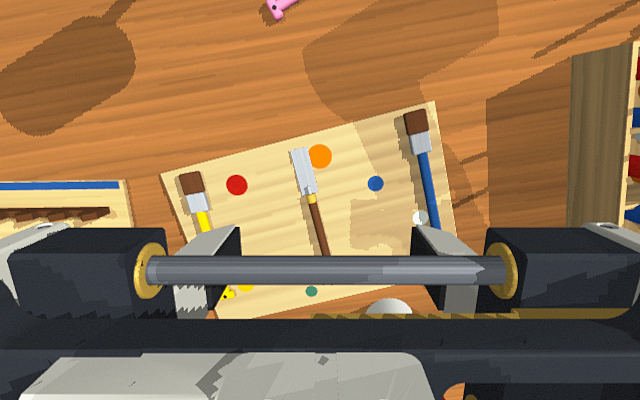

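>>> {"name": "play_rows", "arguments": {
  "rows": [
    [0,-40,0,0,0,0,1],
    [0,-40,0,0,0,0,1],
    [0,-40,0,0,0,0,1],
    [0,-40,0,0,0,0,1],
    [0,-40,0,0,0,0,1],
    [0,-40,0,0,0,0,1],
    [0,-40,0,0,0,0,1],
    [0,-40,0,0,0,0,1],
    [0,-40,0,0,0,0,1],
    [0,-40,0,0,0,0,1],
    [0,-40,0,0,0,0,1],
    [0,-40,0,0,0,0,1],
    [0,-40,0,0,0,0,1]
  ]
}}

```text
time: 2.65
tool_pos: [0.371, -0.1477, 0.3238]
tool_rot: [3.141, 0.0, 2.98]
contact_force: [0.2, -0.5, 0.4]
opening: 0.0917
grip_force: 0.0
```

Run:
```python
from h import *
p,d,c=shoot("wrist","w_rack"); np.savez("w_rack.npz",p=p,d=d)
s=robot.observe(); print(s["time"],s["tool_pos"],s["tool_rot"])
```

```text
2.7 [ 0.37097542 -0.14788716  0.32377787] [3.14149943e+00 1.76196789e-04 2.97944476e+00]
```

View pics/w_rack.png

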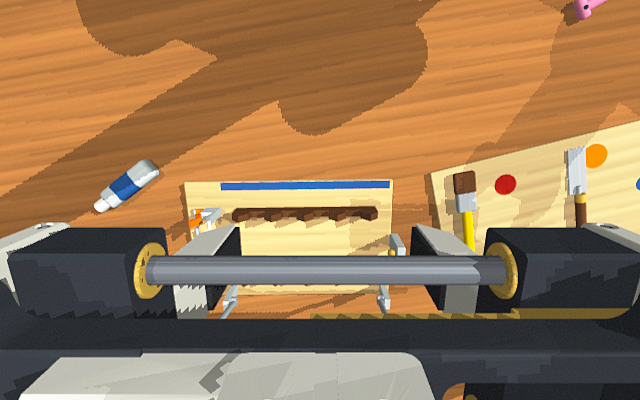

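The carrier's front plate corners are at about (184,182) and (393,181), and the clip's orange lips at (200,215). The gripper hides the hinge side, so I'll look again from further forward.

>>> {"name": "play_rows", "arguments": {
  "rows": [
    [-18,-3,-4,0,0,0,1],
    [-18,-3,-4,0,0,0,1],
    [-18,-3,-4,0,0,0,1],
    [-18,-3,-4,0,0,0,1],
    [-18,-3,-4,0,0,0,1],
    [-18,-3,-4,0,0,0,1],
    [-18,-3,-4,0,0,0,1],
    [-18,-3,-4,0,0,0,1]
  ]
}}

```text
time: 3.5
tool_pos: [0.5423, -0.2076, 0.3643]
tool_rot: [-3.141, 0.0, 2.977]
contact_force: [0.1, -0.3, -0.7]
opening: 0.0921
grip_force: 0.0
```

Run:
```python
from h import *
p,d,c=shoot("wrist","w_rack2"); np.savez("w_rack2.npz",p=p,d=d,Rm=c[1],o=c[2])
s=robot.observe(); print(s["time"],s["tool_pos"],s["tool_rot"])
```

```text
3.55 [ 0.5424099  -0.20769638  0.36444385] [-3.14140553e+00  6.82117220e-04  2.97687006e+00]
```

View pics/w_rack2.png

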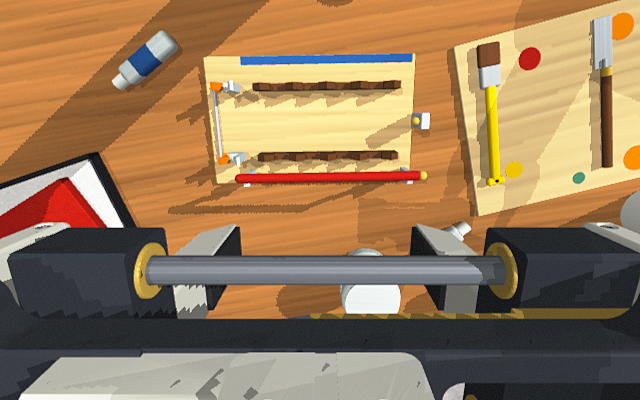

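The full carrier is visible: plate corners at about (204,57), (415,54) and (216,184), orange lips at (215,88) and (224,160), detent housing at (421,121), and the red bar from (236,179) to (425,176). The yellow brush runs from (488,45) to (493,183) and the knife from (601,20) to (606,165).

Run:
```python
from h import *
z=np.load("w_rack2.npz"); p,d=z["p"],z["d"]; c=(optics.camera_model("wrist"),z["Rm"],z["o"])
# stripe & plate front corners
m=mask(p,100,130,box=(195,40,430,75)); me,a,t,n=axis(c,m,.012); print("stripe",me,a,t)
h=cv2.cvtColor(p,cv2.COLOR_RGB2HSV)
for v in (60,100,140): print(v,[tuple(h[v,u]) for u in range(196,214,2)],[tuple(h[v,u]) for u in range(405,425,2)])
C=onplane(c,[204.5,414.5,216.5],[57,54,184],.012); print(C); print("back-left depth",bydepth(c,204+3,60,d[60,207]))
# combs: dark brown
v,u=np.nonzero(cv2.inRange(h,(0,60,20),(20,255,120)))
P=bydepth(c,u,v,d[v,u]); k=(P[:,2]>.03)&(P[:,2]<.06)&(u>240)&(u<410)&(v>75)&(v<170)
for lo,hi in ((75,115),(140,170)):
    q=P[k&(v>lo)&(v<hi)][:,:2]; mm=q.mean(0); w,V=np.linalg.eigh(np.cov((q-mm).T)); ax=V[:,1]*np.sign(V[1,1]); tt=(q-mm)@ax
    print("comb",mm+ax*(tt.min()+tt.max())/2,np.degrees(np.arctan2(-ax[0],ax[1])),tt.min(),tt.max(),len(q))
v,u=np.nonzero(((h[...,0]>172)|(h[...,0]<4))&(h[...,1]>180)&(h[...,2]>90)); k=(u>230)&(u<430)&(v>165)&(v<190); v,u=v[k],u[k]
P=bydepth(c,u,v,d[v,u]); print("bar",np.median(P,0),np.percentile(P,[2,98],axis=0))
# brush on board
m=mask(p,22,33,150,120,box=(478,80,505,190)); print("yellow",axis(c,m,.02))
```

```text
stripe [ 0.40490159 -0.18296799] 81.51116675347097 [-0.1223983   0.12104384]
60 [(np.uint8(14), np.uint8(167), np.uint8(153)), (np.uint8(14), np.uint8(165), np.uint8(153)), (np.uint8(15), np.uint8(166), np.uint8(154)), (np.uint8(13), np.uint8(164), np.uint8(149)), (np.uint8(25), np.uint8(96), np.uint8(255)), (np.uint8(24), np.uint8(98), np.uint8(252)), (np.uint8(24), np.uint8(96), np.uint8(252)), (np.uint8(24), np.uint8(96), np.uint8(252)), (np.uint8(24), np.uint8(96), np.uint8(252))] [(np.uint8(107), np.uint8(210), np.uint8(185)), (np.uint8(107), np.uint8(209), np.uint8(184)), (np.uint8(107), np.uint8(211), np.uint8(187)), (np.uint8(110), np.uint8(166), np.uint8(181)), (np.uint8(27), np.uint8(101), np.uint8(255)), (np.uint8(14), np.uint8(166), np.uint8(192)), (np.uint8(14), np.uint8(169), np.uint8(213)), (np.uint8(14), np.uint8(169), np.uint8(214)), (np.uint8(13), np.uint8(163), np.uint8(214)), (np.uint8(14), np.uint8(164), np.uint8(216))]
100 [(np.uint8(14), np.uint8(165), np.uint8(184)), (np.uint8(15), np.uint8(171), np.uint8(182)), (np.uint8(14), np.uint8(166), np.uint8(190)), (n
[... 1506 characters left out ...]
int8(199)), (np.uint8(14), np.uint8(170), np.uint8(201)), (np.uint8(14), np.uint8(166), np.uint8(197))]
[[ 0.37367462 -0.35648642  0.012     ]
 [ 0.41947686 -0.05631391  0.012     ]
 [ 0.55993652 -0.38708358  0.012     ]]
back-left depth [ 0.37799917 -0.35427039  0.01106085]
comb [ 0.44329044 -0.19037663] -8.521283820004124 -0.10426619021351084 0.09961898598826799 624
comb [ 0.54023892 -0.20450518] -8.502918040747907 -0.10635710549889922 0.09882250222782499 491
bar [ 0.55189137 -0.20630679  0.1331971 ] [[ 0.53384911 -0.31084198  0.12900796]
 [ 0.5694764  -0.10138536  0.13532274]]
yellow (array([0.55655705, 0.04773205]), np.float64(1.5018186243691063), array([-0.07321425,  0.07313794]), 1112)
```

```bash
cat >> h.py <<'E'
O=np.array([.4935,-.1965]); PSI=np.radians(-8.5)
EX=np.array([np.cos(PSI),np.sin(PSI)]); EY=np.array([-EX[1],EX[0]])
def rw(x,y): return O+x*EX+y*EY
def wr(P): q=np.asarray(P)[...,:2]-O; return np.stack([q@EX,q@EY],-1)
def go(*T):
    "targets (x,y,z,axis yaw of the +x end of the part, world): tool x points along -axis"
    s=robot.observe(); Rt=R.from_euler("xyz",s["tool_rot"]).as_matrix()
    print("t",round(s["time"],2),"pos",s["tool_pos"].round(4),"F",s["contact_force"].round(1),"open",round(s["opening"],4),"grip",round(s["grip_force"],1),"rack",wr(s["tool_pos"]).round(4))
    for x,y,z,a in T:
        d=Rt.T@(np.array([x,y,z])-s["tool_pos"]); w=(R.from_matrix(Rt).inv()*R.from_euler("xyz",[np.pi,0,a+np.pi])).as_rotvec()
        print("  ->",(d*100).round(2),w.round(3))
E
python3 - <<'E'
from h import *
go((*rw(.025,0),.18,PSI),(*rw(.025,0),.115,PSI),(*rw(.107,0),.115,PSI))
E
```

```text
t 3.55 pos [ 0.5424 -0.2077  0.3644] F [-0.3 -0.5  0.3] open 0.092 grip 0.0 rack [ 0.05   -0.0038]
  -> [ 2.52  0.35 18.44] [-0.     0.001 -0.016]
  -> [ 2.53  0.35 24.94] [-0.     0.001 -0.016]
  -> [-5.67  0.48 24.95] [-0.     0.001 -0.016]
```

>>> {"name": "play_rows", "arguments": {
  "rows": [
    [2.5,0.35,5,0,0,-0.016,0],
    [2.5,0.35,10,0,0,-0.016,0],
    [2.5,0.35,15,0,0,-0.016,0],
    [2.5,0.35,18,0,0,-0.016,0],
    [2.5,0.35,18,0,0,-0.016,0],
    [2.5,0.35,21,0,0,-0.016,0],
    [2.5,0.35,23,0,0,-0.016,0],
    [2.5,0.35,24.9,0,0,-0.016,0],
    [2.5,0.35,24.9,0,0,-0.016,0],
    [1.5,0.35,24.9,0,0,-0.016,0],
    [0.5,0.35,24.9,0,0,-0.016,0],
    [-0.5,0.4,24.9,0,0,-0.016,0],
    [-1.5,0.4,24.9,0,0,-0.016,0],
    [-2.5,0.4,24.9,0,0,-0.016,0],
    [-3.5,0.4,24.9,0,0,-0.016,0],
    [-4.5,0.45,24.9,0,0,-0.016,0],
    [-5.2,0.5,24.9,0,0,-0.016,0],
    [-5.7,0.5,24.9,0,0,-0.016,0],
    [-5.7,0.5,24.9,0,0,-0.016,0]
  ]
}}

```text
time: 5.45
tool_pos: [0.6013, -0.2127, 0.1148]
tool_rot: [-3.141, 0.001, 2.993]
contact_force: [0.1, 0.4, -0.3]
opening: 0.0001
grip_force: 0.0
```

Run:
```python
from h import *
go((*rw(.05,0),.115,PSI),(*rw(.04,0),.25,PSI),(.53,.0477,.25,np.radians(1.5)))
```

```text
t 5.45 pos [ 0.6013 -0.2127  0.1148] F [ 0.1  0.4 -0.3] open 0.0001 grip 0.0 rack [ 1.09e-01 -1.00e-04]
  -> [ 5.9   0.01 -0.02] [-0.     0.001 -0.   ]
  -> [  6.88   0.   -13.53] [-0.     0.001 -0.   ]
  -> [ 10.89  24.7  -13.53] [-0.     0.001 -0.175]
```

>>> {"name": "play_rows", "arguments": {
  "rows": [
    [3,0,0,0,0,0,0],
    [3,0,-5,0,0,0,0.5],
    [3,0,-10,0,0,0,1],
    [3,4,-14,0,0,0,1],
    [3,8,-18,0,0,0,1],
    [3,12,-21,0,0,0,1],
    [3,16,-24,0,0,-0.1,1],
    [3,16,-24.5,0,0,-0.17,1],
    [3,16,-24.5,0,0,-0.17,1],
    [3,16,-24.5,0,0,-0.17,1],
    [3,16,-24.5,0,0,-0.17,1]
  ]
}}

```text
time: 6.55
tool_pos: [0.594, -0.051, 0.3584]
tool_rot: [3.141, -0.002, -3.123]
contact_force: [-0.1, -0.2, 0.6]
opening: 0.0757
grip_force: 0.0
```

```bash
cat >> h.py <<'E'
def bar(c,p,d):
    h=cv2.cvtColor(p,cv2.COLOR_RGB2HSV); v,u=np.nonzero(((h[...,0]>172)|(h[...,0]<4))&(h[...,1]>180)&(h[...,2]>70))
    P=bydepth(c,u,v,d[v,u]); q=wr(P); k=(abs(q[:,1])<.12)&(P[:,2]>.05)&(P[:,2]<.15)&(q[:,0]>-.03)&(q[:,0]<.16)
    print("bar rack x,y med",np.median(q[k],0).round(4),"z",np.median(P[k,2]).round(4),np.percentile(P[k,2],[2,98]).round(4),k.sum())
E
python3 - <<'E'
from h import *
p,d,c=shoot("wrist","w3"); np.savez("w3.npz",p=p,d=d,Rm=c[1],o=c[2]); bar(c,p,d)
m=mask(p,22,33,150,120); v,u=np.nonzero(m); print(u.min(),u.max(),v.min(),v.max()); print("yellow",axis(c,m,.02))
go()
E
```

```text
bar rack x,y med [ 0.1248 -0.0021] z 0.1187 [0.1138 0.1208] 1518
382 400 80 181
yellow (array([0.55666788, 0.0495097 ]), np.float64(1.4447419773300496), array([-0.07340629,  0.07334442]), 1054)
t 6.6 pos [ 0.594  -0.0511  0.3583] F [0.2 0.2 0.1] open 0.0798 grip 0.0 rack [0.0779 0.1587]
```

View pics/w3.png

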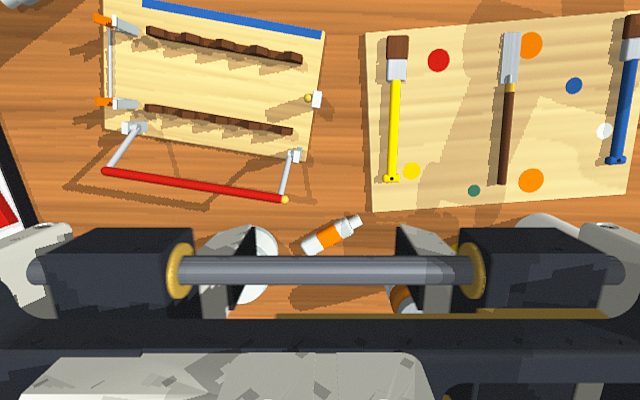

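The keeper now reads about 2.14, clear of the lanes. The yellow brush is at (393,110), the knife at (507,120) and the blue brush at (620,110). Next is the yellow brush.

```bash
sed -i 's/^O=.*; PSI/O=np.array([.4930,-.1975]); PSI/' h.py
python3 - <<'E'
from h import *
a=np.radians(1.45); go((.552,.049,.10,a),(.552,.049,.0275,a))
E
```

```text
t 6.6 pos [ 0.594  -0.0511  0.3583] F [0.2 0.2 0.1] open 0.0798 grip 0.0 rack [0.0782 0.1597]
  -> [ 3.96 10.07 25.85] [ 0.    -0.002 -0.007]
  -> [ 3.94 10.07 33.1 ] [ 0.    -0.002 -0.007]
```

>>> {"name": "play_rows", "arguments": {
  "rows": [
    [2,5,4,0,0,0,0.5],
    [3.9,10,8,0,-0.002,-0.007,0.5],
    [3.9,10.1,13,0,-0.002,-0.007,0.5],
    [3.9,10.1,18,0,-0.002,-0.007,0.5],
    [3.9,10.1,23,0,-0.002,-0.007,0.5],
    [3.9,10.1,27,0,-0.002,-0.007,0.5],
    [3.9,10.1,30,0,-0.002,-0.007,0.5],
    [3.9,10.1,32,0,-0.002,-0.007,0.5],
    [3.9,10.1,33.1,0,-0.002,-0.007,0.5],
    [3.9,10.1,33.1,0,-0.002,-0.007,0.5],
    [3.9,10.1,33.1,0,-0.002,-0.007,0],
    [3.9,10.1,33.1,0,-0.002,-0.007,0],
    [3.9,10.1,33.1,0,-0.002,-0.007,0],
    [3.9,10.1,33.1,0,-0.002,-0.007,0],
    [3.9,10.1,33.1,0,-0.002,-0.007,0],
    [3.9,10.1,33.1,0,-0.002,-0.007,0],
    [3.9,10.1,33.1,0,-0.002,-0.007,0]
  ],
  "squeeze": 25
}}

```text
time: 8.3
tool_pos: [0.5535, 0.0503, 0.0292]
tool_rot: [3.142, 0.003, -3.113]
contact_force: [-2.4, 0.7, 6.1]
opening: 0.0136
grip_force: 25.0
```

Run:
```python
from h import *
go((.552,.049,.14,np.radians(1.5)),(*rw(0,.069),.14,PSI),(*rw(0,.069),.07,PSI),(*rw(0,.069),.0495,PSI))
```

```text
t 8.3 pos [0.5535 0.0503 0.0292] F [-2.4  0.7  6.1] open 0.0136 grip 25.0 rack [0.0232 0.254 ]
  -> [  0.12  -0.12 -11.08] [0.    0.003 0.002]
  -> [  5.51 -17.81 -11.09] [0.    0.003 0.177]
  -> [  5.52 -17.81  -4.09] [0.    0.003 0.177]
  -> [  5.53 -17.81  -2.04] [0.    0.003 0.177]
```

>>> {"name": "play_rows", "arguments": {
  "rows": [
    [0,0,-2,0,0,0,0],
    [0,0,-5,0,0,0,0],
    [0,0,-8,0,0,0,0],
    [0,0,-11,0,0,0,0],
    [1,-3,-11,0,0,0.04,0],
    [2,-6,-11,0,0,0.08,0],
    [3,-10,-11,0,0,0.12,0],
    [4.5,-14,-11,0,0,0.15,0],
    [5.4,-17.7,-11,0,0,0.177,0],
    [5.4,-17.7,-11,0,0,0.177,0],
    [5.4,-17.7,-9,0,0,0.177,0],
    [5.4,-17.7,-7,0,0,0.177,0],
    [5.4,-17.7,-7,0,0,0.177,0]
  ]
}}

```text
time: 9.6
tool_pos: [0.5026, -0.127, 0.0963]
tool_rot: [3.14, -0.003, 2.993]
contact_force: [0.1, -0.1, -0.2]
opening: 0.0136
grip_force: 25.0
```

```bash
cat >> h.py <<'E'
def yel(c,p,d,h0=22,h1=33,zlo=.02):
    h=cv2.cvtColor(p,cv2.COLOR_RGB2HSV); v,u=np.nonzero(cv2.inRange(h,(h0,150,90),(h1,255,255)))
    P=bydepth(c,u,v,d[v,u]); q=wr(P); k=(d[v,u]>0)&(abs(q[:,0])<.2)&(q[:,1]<.3)&(q[:,1]>-.2)&(P[:,2]>zlo)&(P[:,2]<.15)
    q,P=q[k],P[k]; f=np.polyfit(q[:,0],q[:,1],1); print("handle: n",k.sum(),"y at x=0",f[1].round(4),"slope",f[0].round(4),"x range",np.percentile(q[:,0],[1,99]).round(3),"z fit(mid,slope)",np.polyfit(q[:,0],P[:,2],1)[::-1].round(4))
E
python3 - <<'E'
from h import *
go((*rw(0,.069),.07,PSI),(*rw(0,.069),.053,PSI))
for n in("wrist","top","scene"):
    p,d,c=shoot(n,"y1"+n); yel(c,p,d); 
    if n=="top": bar(c,p,d)
E
```

```text
t 9.6 pos [ 0.5026 -0.127   0.0963] F [ 0.1 -0.1 -0.2] open 0.0136 grip 25.0 rack [-0.001   0.0712]
  -> [-0.1  -0.22  2.62] [ 0.002 -0.003 -0.   ]
  -> [-0.11 -0.23  4.32] [ 0.002 -0.003 -0.   ]
handle: n 5032 y at x=0 0.0728 slope 0.0158 x range [-0.073  0.037] z fit(mid,slope) [ 0.0846 -0.0129]
handle: n 5 y at x=0 0.0795 slope 0.358 x range [-0.026 -0.022] z fit(mid,slope) [ 0.0596 -1.188 ]
bar rack x,y med [ 0.1256 -0.0098] z 0.1198 [0.1145 0.1248] 222
handle: n 80 y at x=0 0.0746 slope 0.0087 x range [-0.062  0.08 ] z fit(mid,slope) [ 0.0891 -0.0277]
```

>>> {"name": "play_rows", "arguments": {
  "rows": [
    [-0.1,-0.2,0.5,0,0,0,0],
    [-0.1,-0.2,1.5,0,0,0,0],
    [-0.1,-0.2,2.5,0,0,0,0],
    [-0.1,-0.2,3.2,0,0,0,0],
    [-0.1,-0.2,3.8,0,0,0,0],
    [-0.1,-0.2,4.3,0,0,0,0],
    [-0.1,-0.2,4.4,0,0,0,0],
    [-0.1,-0.2,4.4,0,0,0,0]
  ]
}}

```text
time: 10.55
tool_pos: [0.5049, -0.1303, 0.0545]
tool_rot: [3.141, 0.002, 2.993]
contact_force: [0.1, -0.9, -1.1]
opening: 0.014
grip_force: 25.0
```

>>> {"name": "play_rows", "arguments": {
  "rows": [
    [0,0,0.2,0,0,0,0],
    [0,0,0.2,0,0,0,0],
    [0,0,0.2,0,0,0,0.35],
    [0,0,0.2,0,0,0,0.35],
    [0,0,0.2,0,0,0,0.35],
    [0,0,0.2,0,0,0,0.35],
    [0,0,-2,0,0,0,0.35],
    [0,0,-5,0,0,0,0.5],
    [0,0,-10,0,0,0,0.5],
    [0,0,-15,0,0,0,0.5],
    [0,0,-20,0,0,0,0.5],
    [-5,5,-25,0,0,0,0.5],
    [-8,10,-30,0,0,0,0.5],
    [-11,15,-30,0,0,0,0.5],
    [-12,20,-30,0,0,0,0.5],
    [-12,20,-30,0,0,0,0.5]
  ]
}}

```text
time: 12.15
tool_pos: [0.6476, 0.0416, 0.3535]
tool_rot: [3.141, 0.003, 2.992]
contact_force: [1.6, -0.9, -0.1]
opening: 0.0457
grip_force: 0.0
```

Run:
```python
from h import *
p,d,c=shoot("wrist","w4"); np.savez("w4.npz",p=p,d=d,Rm=c[1],o=c[2]); go()
h=cv2.cvtColor(p,cv2.COLOR_RGB2HSV); yel(c,np.where((np.arange(400)<215)[:,None,None],p,0).astype(np.uint8),d)
bar(c,p,d)
m=mask(p,100,130,150,60,box=(420,0,640,215)); v,u=np.nonzero(m); print(u.min(),u.max(),v.min(),v.max()); print("blue",axis(c,m,.02))
print("knife", proj(c,[[.54,.22,.015]]))
```

```text
t 12.2 pos [0.6501 0.0486 0.3536] F [-4.6  3.  -1. ] open 0.0457 grip 0.0 rack [0.119  0.2667]
handle: n 1396 y at x=0 0.0728 slope 0.0229 x range [-0.067  0.125] z fit(mid,slope) [0.0399 0.0542]
bar rack x,y med [0.1277 0.0051] z 0.1192 [0.117  0.1208] 1100
561 575 0 85
blue (array([0.54584094, 0.39344803]), np.float64(6.008338051119496), array([-0.05705998,  0.05065711]), 561)
knife [[438.6629633   61.67410679]]
```

View pics/w4.png

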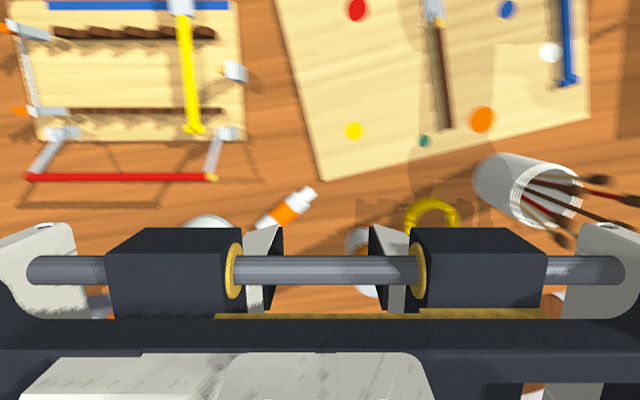

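>>> {"name": "play_rows", "arguments": {
  "rows": [
    [3,9,0,0,0,-0.1,0.5],
    [6,18,1,0,0,-0.2,0.5],
    [9.4,27,2,0,0,-0.25,0.5],
    [9.4,27,2,0,0,-0.25,0.5],
    [9.4,27,2,0,0,-0.25,0.5],
    [9.4,27,2,0,0,-0.25,0.5],
    [9.4,27,2,0,0,-0.25,0.5],
    [9.4,27,2,0,0,-0.25,0.5],
    [9.4,27,2,0,0,-0.25,0.5],
    [9.4,27,2,0,0,-0.25,0.5],
    [9.4,27,2,0,0,-0.25,0.5],
    [9.4,27,2,0,0,-0.25,0.5]
  ]
}}

```text
time: 13.4
tool_pos: [0.5943, 0.3202, 0.3328]
tool_rot: [-3.142, 0.002, -3.042]
contact_force: [0.3, 0.0, -0.2]
opening: 0.0458
grip_force: 0.0
```

Run:
```python
from h import *
p,d,c=shoot("wrist","w5"); np.savez("w5.npz",p=p,d=d,Rm=c[1],o=c[2])
q=proj(c,[[.52,.39,.02],[.55,.22,.02]])[:,0].astype(int); print(q)
m=mask(p,100,130,150,60,box=(q[0]-40,0,q[0]+40,225)); v,u=np.nonzero(m); print(u.min(),u.max(),v.min(),v.max()); print("blue",axis(c,m,.02))
m=mask(p,3,20,100,20,box=(q[1]-25,0,q[1]+25,225)); 
h=cv2.cvtColor(p,cv2.COLOR_RGB2HSV); m=cv2.inRange(h,(2,80,20),(18,255,140)); m[:, :q[1]-40]=0; m[:,q[1]+40:]=0; m[225:]=0
n,l,st,_=cv2.connectedComponentsWithStats(m); m=(l==1+np.argmax(st[1:,4])); v,u=np.nonzero(m); print(u.min(),u.max(),v.min(),v.max()); print("knife",axis(c,m,.0145))
go()
```

```text
[380 257]
370 388 54 165
blue (array([0.52180356, 0.38998921]), np.float64(5.58019558968132), array([-0.07273892,  0.07351349]), 1068)
253 260 78 177
knife (array([0.56246571, 0.21875492]), np.float64(4.565832553671858), array([-0.06660682,  0.06908569]), 447)
t 13.45 pos [0.5942 0.3204 0.3328] F [ 0.8 -0.4  0.2] open 0.046 grip 0.0 rack [0.0235 0.5272]
```

View pics/w5.png

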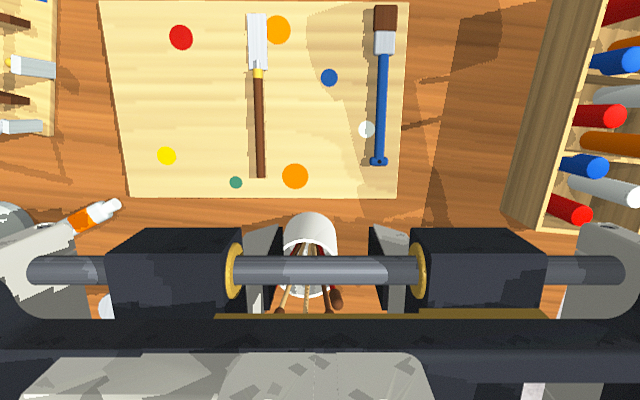

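Yellow is out of the board view and was in lane 4 in the previous picture. The blue brush runs from (384,8) to (378,163), with the knife from (257,15) to (260,177).

Run:
```python
from h import *
a=np.radians(5.8); go((.517,.3895,.10,a),(.517,.3895,.0295,a))
```

```text
t 13.45 pos [0.5942 0.3204 0.3328] F [ 0.8 -0.4  0.2] open 0.046 grip 0.0 rack [0.0235 0.5272]
  -> [ 7.05  7.65 23.26] [-0.     0.002 -0.001]
  -> [ 7.06  7.65 30.31] [-0.     0.002 -0.001]
```

>>> {"name": "play_rows", "arguments": {
  "rows": [
    [3,3.5,2,0,0,0,0.5],
    [7,7.6,5,0,0,0,0.5],
    [7,7.6,10,0,0,0,0.5],
    [7,7.6,15,0,0,0,0.5],
    [7,7.6,20,0,0,0,0.5],
    [7,7.6,24,0,0,0,0.5],
    [7,7.6,27,0,0,0,0.5],
    [7,7.6,29,0,0,0,0.5],
    [7,7.6,30.2,0,0,0,0.5],
    [7,7.6,30.3,0,0,0,0.5],
    [7,7.6,30.3,0,0,0,0],
    [7,7.6,30.3,0,0,0,0],
    [7,7.6,30.3,0,0,0,0],
    [7,7.6,30.3,0,0,0,0],
    [7,7.6,30.3,0,0,0,0],
    [7,7.6,30.3,0,0,0,0],
    [7,7.6,30.3,0,0,0,0]
  ],
  "squeeze": 25
}}

```text
time: 15.15
tool_pos: [0.5175, 0.3899, 0.0301]
tool_rot: [3.141, 0.003, -3.04]
contact_force: [-0.8, -0.2, 5.4]
opening: 0.0138
grip_force: 25.0
```

Run:
```python
from h import *
go((*rw(0,-.023),.14,PSI),(*rw(0,-.023),.0965,PSI))
```

```text
t 15.15 pos [0.5175 0.3899 0.0301] F [-0.8 -0.2  5.4] open 0.0138 grip 25.0 rack [-0.0626  0.5846]
  -> [  8.9  -60.42 -11.04] [0.001 0.003 0.249]
  -> [  8.92 -60.42  -6.69] [0.001 0.003 0.249]
```

>>> {"name": "play_rows", "arguments": {
  "rows": [
    [0,0,-3,0,0,0,0],
    [0,0,-7,0,0,0,0],
    [0,0,-11,0,0,0,0],
    [1,-4,-12,0,0,0.02,0],
    [2,-9,-12,0,0,0.05,0],
    [2,-14,-12,0,0,0.07,0],
    [3,-19,-12,0,0,0.09,0],
    [3,-24,-12,0,0,0.11,0],
    [4,-29,-12,0,0,0.13,0],
    [5,-34,-12,0,0,0.15,0],
    [6,-39,-12,0,0,0.17,0],
    [7,-44,-12,0,0,0.19,0],
    [8,-49,-12,0,0,0.21,0],
    [8.5,-54,-12,0,0,0.23,0],
    [8.8,-58,-12,0,0,0.249,0],
    [8.8,-60.4,-12,0,0,0.249,0],
    [8.8,-60.4,-10,0,0,0.249,0],
    [8.8,-60.4,-8,0,0,0.249,0],
    [8.8,-60.4,-7.5,0,0,0.249,0],
    [8.8,-60.4,-7.5,0,0,0.249,0]
  ]
}}

```text
time: 17.15
tool_pos: [0.4901, -0.2197, 0.1035]
tool_rot: [3.14, 0.0, 2.994]
contact_force: [0.0, 0.6, -0.2]
opening: 0.0136
grip_force: 25.0
```

>>> {"name": "play_rows", "arguments": {
  "rows": [
    [0,0,0,0,0,0,0],
    [0,0,0,0,0,0,0]
  ]
}}

```text
time: 17.35
tool_pos: [0.4911, -0.2202, 0.1053]
tool_rot: [-3.141, 0.004, 2.994]
contact_force: [-0.3, 0.2, -1.2]
opening: 0.0137
grip_force: 25.0
```

Run:
```python
from h import *
go((*rw(0,-.023),.0965,PSI),(*rw(0,-.023),.053,PSI))
p,d,c=shoot("wrist","w6"); yel(c,np.where((np.arange(400)<215)[:,None,None],p,0).astype(np.uint8),d,100,130,.05)
p,d,c=shoot("scene","s6"); yel(c,p,d,100,130,.05)
```

```text
t 17.35 pos [ 0.4911 -0.2202  0.1053] F [-0.3  0.2 -1.2] open 0.0137 grip 25.0 rack [ 0.0015 -0.0227]
  -> [ 0.15 -0.02  0.88] [-0.     0.004  0.001]
  -> [ 0.17 -0.02  5.23] [-0.     0.004  0.001]
handle: n 2489 y at x=0 -0.0227 slope -0.0041 x range [-0.066 -0.015] z fit(mid,slope) [0.0925 0.3229]Traceback (most recent call last):
  File "<stdin>", line 4, in <module>
  File "h.py", line 48, in yel
    q,P=q[k],P[k]; f=np.polyfit(q[:,0],q[:,1],1); print("handle: n",k.sum(),"y at x=0",f[1].round(4),"slope",f[0].round(4),"x range",np.percentile(q[:,0],[1,99]).round(3),"z fit(mid,slope)",np.polyfit(q[:,0],P[:,2],1)[::-1].round(4))
                     ~~~~~~~~~~^^^^^^^^^^^^^^^^^
    raise TypeError("expected non-empty vector for x")
TypeError: expected non-empty vector for x
```

View pics/w6.png

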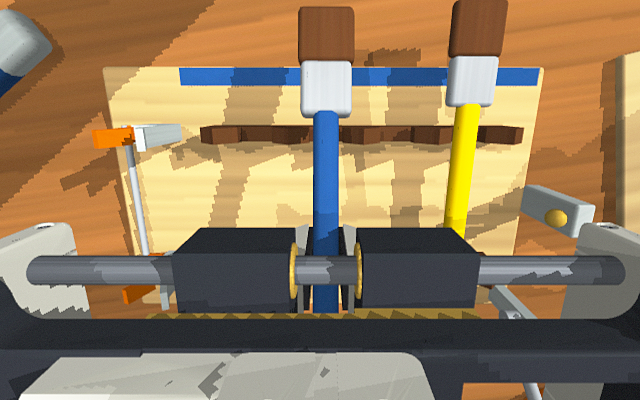

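The blue brush is held straight above lane 2 (handle at column 326), and the yellow lies in lane 4 (column 460).

>>> {"name": "play_rows", "arguments": {
  "rows": [
    [0.1,0,1.5,0,0,0,0],
    [0.1,0,3,0,0,0,0],
    [0.1,0,4,0,0,0,0],
    [0.1,0,4.8,0,0,0,0],
    [0.1,0,5.3,0,0,0,0],
    [0.1,0,5.4,0,0,0,0],
    [0.1,0,5.4,0,0,0,0],
    [0.1,0,5.4,0,0,0,0.35],
    [0.1,0,5.4,0,0,0,0.35],
    [0.1,0,5.4,0,0,0,0.35],
    [0.1,0,5.4,0,0,0,0.35],
    [0.1,0,2,0,0,0,0.35],
    [0.1,0,-3,0,0,0,0.35],
    [0.1,0,-8,0,0,0,0.4],
    [0.1,0,-13,0,0,0,0.5],
    [-3,0,-18,0,0,0,0.5],
    [-7,5,-23,0,0,0,0.5],
    [-10,8,-25,0,0,0,0.5],
    [-10,8,-25,0,0,0,0.5],
    [-10,8,-25,0,0,0,0.5]
  ]
}}

```text
time: 19.45
tool_pos: [0.6034, -0.1534, 0.3566]
tool_rot: [3.141, 0.007, 2.998]
contact_force: [-1.6, -0.1, -0.8]
opening: 0.0459
grip_force: 0.0
```

>>> {"name": "play_rows", "arguments": {
  "rows": [
    [0,0,0,0,0,0,0.5],
    [0,0,0,0,0,0,0.5],
    [0,0,0,0,0,0,0.5]
  ]
}}

```text
time: 19.75
tool_pos: [0.5998, -0.1566, 0.3537]
tool_rot: [3.141, 0.0, 2.992]
contact_force: [-0.2, 0.2, 0.2]
opening: 0.0459
grip_force: 0.0
```

Run:
```python
from h import *
go()
p,d,c=shoot("wrist","w7"); bar(c,p,d); p2=np.where((np.arange(400)<215)[:,None,None],p,0).astype(np.uint8)
h=cv2.cvtColor(p2,cv2.COLOR_RGB2HSV)
for n,h0,h1,yy in(("yel",22,33,.069),("blue",100,130,-.023)):
    v,u=np.nonzero(cv2.inRange(h,(h0,150,60),(h1,255,255))); q=wr(onplane(c,u,v,.042)); k=(q[:,0]>-.06)&(q[:,0]<.09)&(abs(q[:,1]-yy)<.022)
    P=bydepth(c,u[k],v[k],d[v[k],u[k]]); q=q[k]; f=np.polyfit(q[:,0],q[:,1],1)
    print(n,k.sum(),"y0",f[1].round(4),"slope",f[0].round(4),"x",q[:,0].min().round(3),q[:,0].max().round(3),"ztop",np.median(P[:,2]).round(4),np.polyfit(q[:,0],P[:,2],1).round(4))
```

```text
t 19.75 pos [ 0.5998 -0.1566  0.3537] F [-0.2  0.2  0.2] open 0.0459 grip 0.0 rack [0.0995 0.0563]
bar rack x,y med [ 0.1252 -0.    ] z 0.1188 [0.1145 0.1207] 1429
yel 1192 y0 0.0685 slope -0.001 x -0.06 0.08 ztop 0.0405 [0.017  0.0411]
blue 1091 y0 -0.0214 slope 0.0012 x -0.06 0.08 ztop 0.0405 [0.0471 0.042 ]
```

View pics/w7.png

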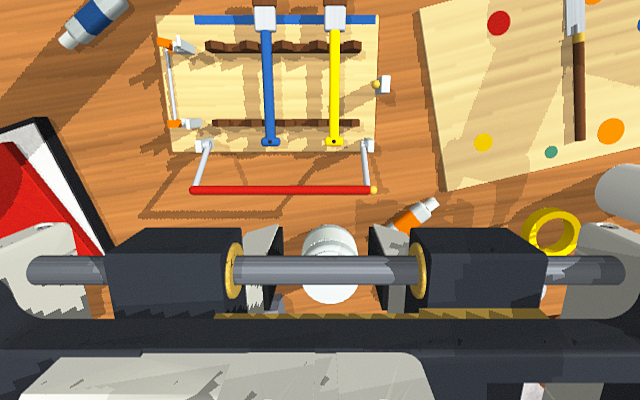

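Both brushes lie in their lanes: yellow at y = 68.5 mm, blue at y = -21.4 mm, with butts at x = +80 mm and handle tops level. The keeper is open at about 2.14. The knife is at (578,90). I'll check where the clip jaw is and then fetch the knife.

Run:
```python
from h import *
for f in ("w_rack2","w3"):
    z=np.load(f+".npz"); p,d=z["p"],z["d"]; c=(optics.camera_model("wrist"),z["Rm"],z["o"])
    v,u=np.mgrid[0:215,0:640]; v=v.ravel();u=u.ravel(); P=bydepth(c,u,v,d[v,u]); q=wr(P); h=cv2.cvtColor(p,cv2.COLOR_RGB2HSV)[v,u]
    r=(q[:,1]>-.2)&(q[:,1]<-.09)&(abs(abs(q[:,0])-.05)<.015)&(P[:,2]>.03)&(P[:,2]<.085)
    og=r&(h[:,1]>190)&(h[:,0]<18); al=r&(h[:,1]<60)
    for s in(-1,1):
        for n,k in(("orange",og),("alu",al)):
            k=k&(np.sign(q[:,0])==s); hi=k&(P[:,2]>P[k,2].max()-.006) 
            print(f,s,n,k.sum(),"zmax",P[k,2].max().round(4),"y all",np.percentile(q[k,1],[3,97]).round(4),"top y",np.percentile(q[hi,1],[3,97]).round(4),"x",np.percentile(q[hi,0],[3,97]).round(4))
a=np.radians(4.5); go((.558,.2185,.10,a),(.558,.2185,.0285,a))
```

```text
w_rack2 -1 orange 96 zmax 0.0696 y all [-0.1521 -0.1417] top y [-0.1524 -0.1465] x [-0.0557 -0.0469]
w_rack2 -1 alu 143 zmax 0.0736 y all [-0.1452 -0.122 ] top y [-0.1266 -0.1218] x [-0.056  -0.0449]
w_rack2 1 orange 87 zmax 0.0689 y all [-0.1518 -0.1414] top y [-0.1519 -0.1462] x [0.0442 0.0529]
w_rack2 1 alu 124 zmax 0.0745 y all [-0.145  -0.1218] top y [-0.1266 -0.1217] x [0.0432 0.0538]
w3 -1 orange 171 zmax 0.0697 y all [-0.1514 -0.1021] top y [-0.1521 -0.146 ] x [-0.0557 -0.0463]
w3 -1 alu 233 zmax 0.074 y all [-0.1467 -0.1217] top y [-0.1258 -0.121 ] x [-0.0563 -0.0452]
w3 1 orange 137 zmax 0.0696 y all [-0.151  -0.1406] top y [-0.1515 -0.1461] x [0.0443 0.0538]
w3 1 alu 180 zmax 0.0739 y all [-0.1457 -0.1215] top y [-0.1252 -0.121 ] x [0.0434 0.0547]
t 19.8 pos [ 0.5999 -0.1565  0.3539] F [0.3 0.3 0.4] open 0.0462 grip 0.0 rack [0.0997 0.0563]
  -> [ 9.73 36.45 25.41] [ 0.001  0.001 -0.228]
  -> [ 9.74 36.44 32.56] [ 0.001  0.001 -0.228]
```

>>> {"name": "play_rows", "arguments": {
  "rows": [
    [2.5,5,0,0,0,-0.05,0.5],
    [4,10,0,0,0,-0.1,0.5],
    [6,15,2,0,0,-0.15,0.5],
    [7.5,20,4,0,0,-0.2,0.5],
    [9,25,6,0,0,-0.228,0.5],
    [9.7,30,8,0,0,-0.228,0.5],
    [9.7,35,11,0,0,-0.228,0.5],
    [9.7,36.4,15,0,0,-0.228,0.5],
    [9.7,36.4,19,0,0,-0.228,0.5],
    [9.7,36.4,23,0,0,-0.228,0.5],
    [9.7,36.4,27,0,0,-0.228,0.5],
    [9.7,36.4,27,0,0,-0.228,0.5],
    [9.7,36.4,27,0,0,-0.228,0.5]
  ],
  "squeeze": 45
}}

```text
time: 21.1
tool_pos: [0.5592, 0.2181, 0.0851]
tool_rot: [-3.141, 0.002, -3.062]
contact_force: [0.3, 0.1, 0.5]
opening: 0.046
grip_force: 0.0
```

Run:
```python
from h import *
a=np.radians(4.5); go((.558,.2185,.0285,a))
p,d,c=shoot("wrist","w8")
```

```text
t 21.1 pos [0.5592 0.2181 0.0851] F [0.3 0.1 0.5] open 0.046 grip 0.0 rack [0.004  0.4208]
  -> [0.12 0.05 5.66] [-0.     0.002  0.001]
```

View pics/w8.png

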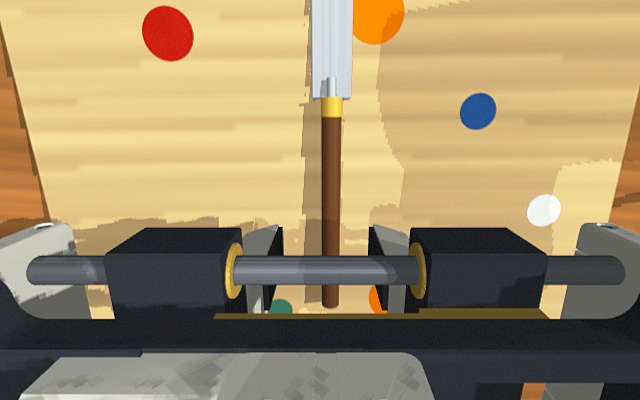

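The knife handle lies straight between the open fingers (column 330). Next I go down and grip it.

>>> {"name": "play_rows", "arguments": {
  "rows": [
    [0.1,0,2,0,0,0,0.5],
    [0.1,0,4,0,0,0,0.5],
    [0.1,0,5.2,0,0,0,0.5],
    [0.1,0,5.7,0,0,0,0.5],
    [0.1,0,5.7,0,0,0,0.5],
    [0.1,0,5.7,0,0,0,0],
    [0.1,0,5.7,0,0,0,0],
    [0.1,0,5.7,0,0,0,0],
    [0.1,0,5.7,0,0,0,0],
    [0.1,0,5.7,0,0,0,0],
    [0.1,0,5.7,0,0,0,0],
    [0.1,0,5.7,0,0,0,0]
  ],
  "squeeze": 45
}}

```text
time: 22.35
tool_pos: [0.5582, 0.2186, 0.0277]
tool_rot: [3.142, 0.002, -3.061]
contact_force: [0.1, 1.0, 1.8]
opening: 0.0118
grip_force: 44.9
```

Run:
```python
from h import *
go((*rw(0,-.139),.13,PSI))
```

```text
t 22.35 pos [0.5582 0.2186 0.0277] F [0.1 1.  1.8] open 0.0118 grip 44.9 rack [0.003  0.4211]
  -> [ 12.95 -54.49 -10.26] [0.    0.002 0.229]
```

Opening 11.8 mm means the pads hold the round handle above its axis, so I'll regrip 2 mm lower.

>>> {"name": "play_rows", "arguments": {
  "rows": [
    [0,0,0,0,0,0,0.35],
    [0,0,0,0,0,0,0.35],
    [0,0,0,0,0,0,0.35],
    [0,0,0.2,0,0,0,0.35],
    [0,0,0.25,0,0,0,0.35],
    [0,0,0.25,0,0,0,0.35]
  ]
}}

```text
time: 22.95
tool_pos: [0.5582, 0.2186, 0.0253]
tool_rot: [3.142, 0.002, -3.061]
contact_force: [-1.0, -0.3, 4.0]
opening: 0.0319
grip_force: 2.0
```

>>> {"name": "play_rows", "arguments": {
  "rows": [
    [0,0,0,0,0,0,0],
    [0,0,0,0,0,0,0],
    [0,0,0,0,0,0,0],
    [0,0,0,0,0,0,0],
    [0,0,0,0,0,0,0],
    [0,0,0,0,0,0,0],
    [0,0,-0.5,0,0,0,0],
    [0,0,-1,0,0,0,0],
    [0,0,-1,0,0,0,0]
  ],
  "squeeze": 45
}}

```text
time: 23.85
tool_pos: [0.5582, 0.2186, 0.0355]
tool_rot: [3.142, 0.003, -3.061]
contact_force: [0.8, 0.6, 0.3]
opening: 0.0117
grip_force: 45.0
```

Run:
```python
from h import *
go((*rw(0,-.139),.13,PSI))
```

```text
t 23.85 pos [0.5582 0.2186 0.0355] F [0.8 0.6 0.3] open 0.0117 grip 45.0 rack [0.003  0.4211]
  -> [ 12.96 -54.49  -9.49] [0.    0.003 0.229]
```

>>> {"name": "play_rows", "arguments": {
  "rows": [
    [0,0,-3,0,0,0,0],
    [0,0,-7,0,0,0,0],
    [1,-4,-10.5,0,0,0.02,0],
    [2,-8,-10.5,0,0,0.04,0],
    [3,-13,-10.5,0,0,0.06,0],
    [4,-18,-10.5,0,0,0.08,0],
    [5,-23,-10.5,0,0,0.1,0],
    [6,-28,-10.5,0,0,0.12,0],
    [7,-33,-10.5,0,0,0.14,0],
    [9,-38,-10.5,0,0,0.16,0],
    [10,-43,-10.5,0,0,0.19,0],
    [12,-48,-10.5,0,0,0.21,0],
    [12.7,-52,-10.5,0,0,0.229,0],
    [13,-54.5,-10.5,0,0,0.229,0],
    [13,-54.5,-9,0,0,0.229,0],
    [13,-54.5,-8,0,0,0.229,0],
    [13,-54.5,-8,0,0,0.229,0],
    [13,-54.5,-8,0,0,0.229,0],
    [13,-54.5,-8,0,0,0.229,0],
    [13,-54.5,-8,0,0,0.229,0]
  ]
}}

```text
time: 25.85
tool_pos: [0.4724, -0.3348, 0.1154]
tool_rot: [-3.141, 0.003, 2.994]
contact_force: [-0.3, 0.3, -0.3]
opening: 0.0121
grip_force: 45.0
```

Run:
```python
from h import *
go((*rw(0,-.139),.085,PSI),(*rw(0,-.139),.0535,PSI))
p,d,c=shoot("wrist","w9")
```

```text
t 25.85 pos [ 0.4724 -0.3348  0.1154] F [-0.3  0.3 -0.3] open 0.0121 grip 45.0 rack [-0.     -0.1389]
  -> [ 0.01 -0.01  3.04] [-0.     0.003  0.001]
  -> [ 0.01 -0.01  6.19] [-0.     0.003  0.001]
```

View pics/w9.png

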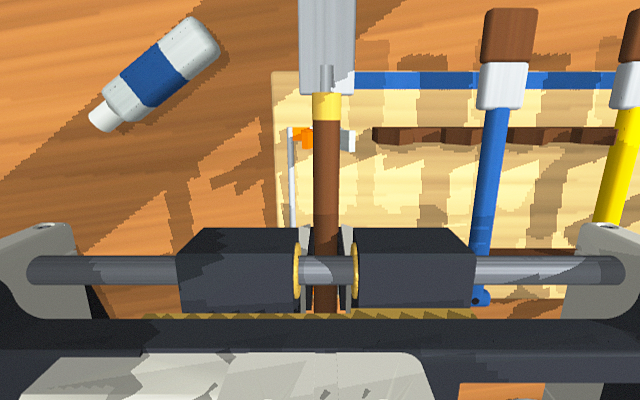

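The knife handle (column 327) is straight over the fork, between the orange lip at (303,138) and the jaw at (347,140).

>>> {"name": "play_rows", "arguments": {
  "rows": [
    [0,0,1.5,0,0,0,0],
    [0,0,3,0,0,0,0],
    [0,0,4,0,0,0,0],
    [0,0,4.4,0,0,0,0],
    [0,0,4.8,0,0,0,0],
    [0,0,5.2,0,0,0,0],
    [0,0,5.6,0,0,0,0],
    [0,0,5.9,0,0,0,0],
    [0,0,6.2,0,0,0,0],
    [0,0,6.2,0,0,0,0],
    [0,0,6.2,0,0,0,0]
  ],
  "squeeze": 55
}}

```text
time: 27.0
tool_pos: [0.472, -0.3356, 0.0532]
tool_rot: [-3.141, 0.002, 2.993]
contact_force: [-0.4, 1.8, 4.9]
opening: 0.0117
grip_force: 55.0
```

>>> {"name": "play_rows", "arguments": {
  "rows": [
    [0,0,0.2,0,0,0,0],
    [0,0,0.3,0,0,0,0],
    [0,0,0.3,0,0,0,0]
  ]
}}

```text
time: 27.3
tool_pos: [0.4721, -0.3356, 0.0529]
tool_rot: [-3.14, 0.003, 2.993]
contact_force: [-6.8, 6.7, 25.8]
opening: 0.0114
grip_force: 55.0
```

Run:
```python
from h import *
go()
p,d,c=shoot("scene","s10"); p2,d2,c2=shoot("wrist","w10")
q=proj(c,[*np.c_[[rw(0,-.14)],.05]])[0].astype(int); print(q)
h=cv2.cvtColor(p2,cv2.COLOR_RGB2HSV); v,u=np.nonzero(cv2.inRange(h,(2,80,20),(18,255,140))); 
k=(v<215)&(v>110); v,u=v[k],u[k]; P=bydepth(c2,u,v,d2[v,u]); r=wr(P); k=(abs(r[:,1]+.14)<.012)&(r[:,0]>-.07)&(r[:,0]<-.02)&(P[:,2]>.03)
print(k.sum(),"knife top z",np.percentile(P[k,2],[50,90,97]).round(4),"y",np.percentile(r[k,1],[5,50,95]).round(4),np.polyfit(r[k,0],P[k,2],1).round(4))
x0,y0=q-[60,50]; cv2.imwrite("pics/s10c.png",cv2.resize(p[max(y0,0):y0+100,max(x0,0):x0+120,::-1],None,fx=5,fy=5,interpolation=cv2.INTER_CUBIC))
```

```text
t 27.3 pos [ 0.4721 -0.3356  0.0529] F [-6.8  6.7 25.8] open 0.0114 grip 55.0 rack [-0.0002 -0.1397]
[221 163]
1727 knife top z [0.0466 0.048  0.0485] y [-0.145  -0.1401 -0.1336] [-0.0103  0.0459]
```

The knife's handle top is at 48.5 mm (axis about 42 mm), y = -140 mm, and it bears 26 N on the floor, so it is seated. I release it and check the tin's position before closing the keeper.

>>> {"name": "play_rows", "arguments": {
  "rows": [
    [0,0,-0.3,0,0,0,0],
    [0,0,-0.3,0,0,0,0.35],
    [0,0,-0.3,0,0,0,0.35],
    [0,0,-0.3,0,0,0,0.35],
    [0,0,-0.3,0,0,0,0.35],
    [0,0,-3,0,0,0,0.35],
    [0,0,-8,0,0,0,0.35],
    [0,0,-13,0,0,0,0.2],
    [0,0,-18,0,0,0,0],
    [-4,4,-23,0,0,0,0],
    [-8,8,-28,0,0,0,0],
    [-11,12,-30,0,0,0,0],
    [-11,14,-30,0,0,0,0],
    [-11,14,-30,0,0,0,0],
    [-11,14,-30,0,0,0,0],
    [-11,14,-30,0,0,0,0],
    [-11,14,-30,0,0,0,0]
  ]
}}

```text
time: 29.1
tool_pos: [0.6002, -0.214, 0.349]
tool_rot: [3.141, -0.0, 2.991]
contact_force: [-0.3, -0.5, -0.1]
opening: 0.0002
grip_force: 0.0
```

Run:
```python
from h import *
p,d,c=shoot("wrist","w11"); bar(c,p,d); p2=np.where((np.arange(400)<215)[:,None,None],p,0).astype(np.uint8)
h=cv2.cvtColor(p2,cv2.COLOR_RGB2HSV)
for n,h0,h1,yy,lo,hi in(("yel",22,33,.069,150,255),("blue",100,130,-.023,150,255),("knife",2,18,-.14,80,140)):
    v,u=np.nonzero(cv2.inRange(h,(h0,lo if n!="knife" else 80,20),(h1,255,hi))); P=bydepth(c,u,v,d[v,u]); q=wr(P); k=(q[:,0]>-.07)&(q[:,0]<.09)&(abs(q[:,1]-yy)<.02)&(P[:,2]>.03)&(P[:,2]<.09)
    P=P[k]; q=q[k]; f=np.polyfit(q[:,0],q[:,1],1)
    print(n,k.sum(),"y0",f[1].round(4),"slope",f[0].round(4),"x",q[:,0].min().round(3),q[:,0].max().round(3),"ztop",np.percentile(P[:,2],[50,90]).round(4))
z=np.load("top0.npz"); ct=cam("top"); print("tin",wr(onplane(ct,382,98,.1)), bydepth(ct,382,98,z["d"][98,382]))
go((*rw(.17,0),.18,PSI),(*rw(.16,0),.115,PSI),(*rw(.042,0),.115,PSI))
```

```text
bar rack x,y med [0.1256 0.0007] z 0.1188 [0.1152 0.1209] 1470
yel 1312 y0 0.0681 slope -0.002 x -0.07 0.08 ztop [0.0404 0.0417]
blue 1162 y0 -0.0223 slope 0.0011 x -0.069 0.08 ztop [0.0405 0.0418]
knife 694 y0 -0.1388 slope -0.0022 x -0.063 0.074 ztop [0.0469 0.0485]
tin [0.25808518 0.06637242] [ 0.75889338 -0.17033456  0.09755223]
t 29.15 pos [ 0.6002 -0.2142  0.3491] F [0.9 0.3 1.1] open 0.0003 grip 0.0 rack [ 0.1084 -0.0006]
  -> [-6.15  0.07 16.91] [ 0.001  0.    -0.002]
  -> [-5.15  0.06 23.41] [ 0.001  0.    -0.002]
  -> [ 6.65  0.03 23.41] [ 0.001  0.    -0.002]
```

View pics/w11.png

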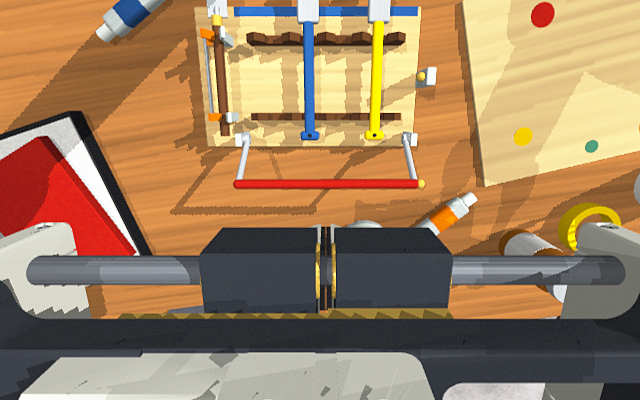

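All three are in place: yellow y = 68 mm, blue y = -22 mm, knife y = -139 mm with axis at about 42 mm. The bar is still at x = 125 mm. Now I swing the keeper over.

>>> {"name": "play_rows", "arguments": {
  "rows": [
    [-4,0,4,0,0,0,0],
    [-6.2,0,9,0,0,0,0],
    [-6.2,0,14,0,0,0,0],
    [-6.2,0,18,0,0,0,0],
    [-6,0,21,0,0,0,0],
    [-5.8,0,23.4,0,0,0,0],
    [-5.5,0,23.4,0,0,0,0],
    [-4.5,0,23.4,0,0,0,0],
    [-3.5,0,23.4,0,0,0,0],
    [-2.5,0,23.4,0,0,0,0],
    [-1.5,0,23.4,0,0,0,0],
    [-0.5,0,23.4,0,0,0,0],
    [0.5,0,23.4,0,0,0,0],
    [1.5,0,23.4,0,0,0,0],
    [2.5,0,23.4,0,0,0,0],
    [3.5,0,23.4,0,0,0,0],
    [4.5,0,23.4,0,0,0,0],
    [5.5,0,23.4,0,0,0,0],
    [6.3,0,23.4,0,0,0,0],
    [6.3,0,23.4,0,0,0,0]
  ]
}}

```text
time: 31.15
tool_pos: [0.5382, -0.2038, 0.1166]
tool_rot: [3.141, 0.002, 2.992]
contact_force: [0.6, -0.2, -0.8]
opening: 0.0002
grip_force: 0.0
```

>>> {"name": "play_rows", "arguments": {
  "rows": [
    [-1.5,0,0,0,0,0,0],
    [-2,0,-4,0,0,0,0],
    [-2,0,-9,0,0,0,0],
    [-3,0,-14,0,0,0,0],
    [-6,0,-19,0,0,0,0],
    [-6,0,-20,0,0,0,0],
    [-6,0,-20,0,0,0,0],
    [-6,0,-20,0,0,0,0],
    [-6,0,-20,0,0,0,0]
  ]
}}

```text
time: 32.05
tool_pos: [0.5971, -0.2123, 0.3138]
tool_rot: [3.14, -0.002, 2.993]
contact_force: [0.3, -0.4, 0.2]
opening: 0.0
grip_force: 0.0
```

Run:
```python
from h import *
p,d,c=shoot("wrist","w12"); bar(c,p,d)
go((*rw(.03,0),.15,PSI),(*rw(.02,0),.12,PSI),(*rw(.004,0),.084,PSI),(*rw(0,0),.070,PSI))
```

```text
bar rack x,y med [0.0285 0.    ] z 0.1179 [0.1155 0.1198] 2149
t 32.1 pos [ 0.5972 -0.2123  0.314 ] F [-0.8  0.8  0.7] open 0.0005 grip 0.0 rack [0.1052 0.0007]
  -> [ 7.49 -0.11 16.41] [ 0.002 -0.002 -0.001]
  -> [ 8.48 -0.11 19.41] [ 0.002 -0.002 -0.001]
  -> [10.08 -0.12 23.02] [ 0.002 -0.002 -0.001]
  -> [10.48 -0.12 24.42] [ 0.002 -0.002 -0.001]
```

The bar stands at t ≈ 0.86, so the closed fingertips can press it down along its arc.

>>> {"name": "play_rows", "arguments": {
  "rows": [
    [4,0,4,0,0,0,0],
    [7.5,-0.1,9,0,0,0,0],
    [7.6,-0.1,13,0,0,0,0],
    [7.7,-0.1,16.4,0,0,0,0],
    [7.9,-0.1,17.5,0,0,0,0],
    [8.1,-0.1,18.3,0,0,0,0],
    [8.6,-0.1,19,0,0,0,0],
    [9.1,-0.1,19.6,0,0,0,0],
    [9.5,-0.1,20.3,0,0,0,0],
    [9.8,-0.1,21,0,0,0,0],
    [10.1,-0.1,21.8,0,0,0,0],
    [10.3,-0.1,22.5,0,0,0,0],
    [10.4,-0.1,23.2,0,0,0,0],
    [10.5,-0.1,23.8,0,0,0,0],
    [10.5,-0.1,24.2,0,0,0,0],
    [10.5,-0.1,24.4,0,0,0,0],
    [10.5,-0.1,24.4,0,0,0,0],
    [10.5,-0.1,24.4,0,0,0,0]
  ]
}}

```text
time: 33.9
tool_pos: [0.4946, -0.198, 0.0734]
tool_rot: [3.142, 0.002, 2.993]
contact_force: [-6.5, 2.8, 20.1]
opening: 0.0002
grip_force: 9.7
```

>>> {"name": "play_rows", "arguments": {
  "rows": [
    [0,0,0.2,0,0,0,0],
    [0,0,0.2,0,0,0,0],
    [0,0,-4,0,0,0,0],
    [0,0,-9,0,0,0,0],
    [-3,0,-14,0,0,0,0],
    [-8,0,-19,0,0,0,0],
    [-11,0,-24,0,0,0,0],
    [-11,0,-26,0,0,0,0],
    [-11,0,-26,0,0,0,0],
    [-11,0,-26,0,0,0,0],
    [-11,0,-26,0,0,0,0],
    [-11,0,-26,0,0,0,0]
  ]
}}

```text
time: 35.1
tool_pos: [0.602, -0.2141, 0.33]
tool_rot: [3.14, -0.002, 2.993]
contact_force: [0.4, -0.2, -0.4]
opening: 0.0002
grip_force: 0.0
```

Run:
```python
from h import *
p,d,c=shoot("wrist","w13"); bar(c,p,d); p2=np.where((np.arange(400)<215)[:,None,None],p,0).astype(np.uint8)
h=cv2.cvtColor(p2,cv2.COLOR_RGB2HSV)
for n,h0,h1,yy,hi in(("yel",22,33,.069,255),("blue",100,130,-.023,255),("knife",2,18,-.14,140)):
    v,u=np.nonzero(cv2.inRange(h,(h0,80 if n=="knife" else 150,20),(h1,255,hi))); P=bydepth(c,u,v,d[v,u]); q=wr(P); k=(q[:,0]>-.07)&(q[:,0]<.09)&(abs(q[:,1]-yy)<.02)&(P[:,2]>.03)&(P[:,2]<.09)
    P=P[k]; q=q[k]; f=np.polyfit(q[:,0],q[:,1],1)
    print(n,k.sum(),"y0",f[1].round(4),"slope",f[0].round(4),"x",q[:,0].min().round(3),q[:,0].max().round(3),"ztop",np.percentile(P[:,2],[50,90]).round(4))
go()
```

```text
bar rack x,y med [-0.0013 -0.0011] z 0.0551 [0.0518 0.0572] 1579
yel 1319 y0 0.068 slope -0.0026 x -0.07 0.08 ztop [0.0405 0.0418]
blue 1168 y0 -0.0223 slope -0.0023 x -0.07 0.079 ztop [0.0405 0.0418]
knife 718 y0 -0.1389 slope 0.001 x -0.064 0.074 ztop [0.0467 0.0484]
t 35.15 pos [ 0.6021 -0.2142  0.3303] F [ 0.7 -1.1 -0.9] open 0.0007 grip 0.0 rack [ 0.1104 -0.0004]
```

View pics/w13.png

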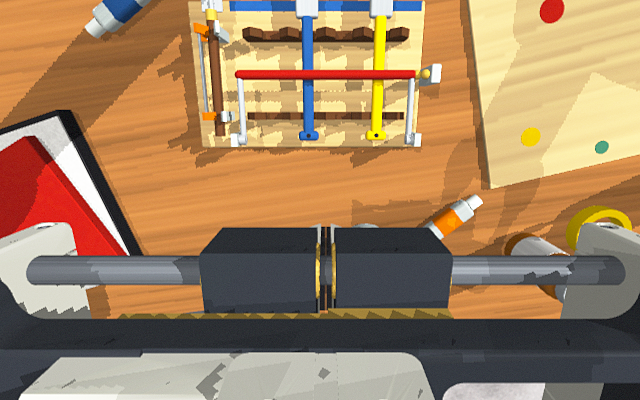

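The bar lies across both handles at x ≈ 0 with its top at 57 mm, which matches the shut height (51 + 6 mm). The brushes and knife have not moved, so I'm handing in.

```bash
python3 -c "
from cell import robot
print(robot.hand_in())"
```

```text
the job is handed in; nothing more can be done
None
```

The job is handed in at about 35 s, with no verdict returned: by the last camera check the yellow brush is in lane 4, the blue brush in lane 2, the knife seated in the clip and the keeper bar snapped shut, while the pink look-alike was left alone and nothing else on the table was deliberately touched.

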